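Slide the date jar home along the sideboard's back rail

TASK

Put the glass date jar away under the little glass shelf on its own side: first set the lantern that stands in its way upright and wholly on the round coaster, and leave the other lantern where it is. Then push the jar along the back rail until it is fully home in the corner, touching both the rail and the wooden fin that carries the shelf; keep it standing on the sideboard near the rail all the way, never lifted, tipped or let wander off, and do not disturb the two bowls and the cake pan.

Things in the scene. Friction and masses are not known exactly. Their poses are not given: they have to be found in the camera images.
- bay: fixed wooden back rail, with a fin and glass shelf at its middle. Origin: on the sideboard top, where the rail's front face meets the fin's mid-plane. x points away from the robot, square to the rail; y along it; z up. Rail: x 0 to 20 mm, y -450 to 450 mm, 45 mm high. A black spring clip on its end at y 420 mm, 78 mm high, is looks only. The jar binds if pressed hard against the rail
- fin_mid (a point): centre of the fin: fixed upright wooden panel square to the rail, 16 mm thick along the rail (y -8 to +8 mm of the rail's frame), reaching from the rail 95 mm towards the robot, 150 mm high. Axes as the rail's
- shelf_mid (a point): centre of the fixed glass shelf lying on the fin: 260 mm along the rail (overhangs the fin 122 mm each side), 105 mm deep from the rail's front face towards the robot, 7 mm thick, underside 150 mm above the sideboard. To push the jar home under it, fingers must lean in from the side with the gripper's body left outside. Axes as the rail's
- jar_mid (a point): date jar: upright glass cylinder, diameter 94 mm, 80 mm aluminium screw lid, 135 mm high in all (lid from 108 mm up), 0.4 to 0.85 kg; too wide to grip. This point: on its axis half-way up, 67.5 mm above its underside. Starts 6 to 29 mm clear of the rail, on either side of the fin, about 280 mm from it. Home, its axis is 47 mm before the rail's face, 55 mm from the fin's mid-plane
- lantern_a_mid (a point): one of two identical upright plastic lanterns, 160 mm high, about 0.2 kg: black foot 54 x 54 x 16 mm, clear middle, black head 50 x 50 mm from 100 to 145 mm up (grip there from above), 16 mm knob on top. This point: on its axis, 80 mm above its underside; x, y square to its faces. In the lane on one side of the fin, about 178 mm from it, turned up to 0.45 rad
- lantern_b_mid (a point): one of two identical upright plastic lanterns, 160 mm high, about 0.2 kg: black foot 54 x 54 x 16 mm, clear middle, black head 50 x 50 mm from 100 to 145 mm up (grip there from above), 16 mm knob on top. This point: on its axis, 80 mm above its underside; x, y square to its faces. In the lane on the other side of the fin from the first
- coaster: fixed round ceramic coaster, 120 mm in diameter, 8 mm thick. Origin: centre of its underside, on the sideboard top
- date_bowl: small round wooden bowl, 90 mm across its rim, 45 mm high, standing in the lane on the side of the fin without the jar, to be left alone. Origin: centre of its underside
- date_bowl_2: larger round wooden bowl, 120 mm across, 50 mm high, on the robot's side of the lane, far to one side, to be left alone. Origin: centre of its underside
- cake_pan: round open aluminium cake pan, 150 mm across, 45 mm high, on the robot's side of the lane, far to the other side, to be left alone. Origin: centre of its underside
Not all that is in view belongs to the job. Leave any blue or orange look-alike of the part that bears lantern_a_mid alone.

How it is judged:
By the outcome, as a careful person would: the job done as asked, in the order asked, and still so for the second after the job is handed in, with the robot touching nothing.
It also fails if it takes over 58 s, if anything falls off the work surface, if the arm or the gripper's body presses on something with over 40 N, if the wrist force passes 120 N, or if a joint passes its speed limit or range.

ROBOT

A 6-joint arm with a two-finger parallel gripper is mounted at the origin on the work surface. World frame = base frame: x ahead of the robot, y to its left, z up, the work surface at z = 0. Lengths are in m, angles in degrees, forces in N, time in s.
With the tool pointing down it reaches from about 0.325 to 0.9 m from the base axis. Payload 3.5 kg.
Tool frame: the origin (TCP) lies at the very end of the fingers, on their centre line; the grasp point (between the pads) lies grip_depth behind it (grip_depth is the distance from the TCP to the grasp point, in m); z points along the fingers, y is the line along which they close (so a half turn about z gives the same grasp; the last joint's range is limited). The gripper opens to 85 mm and grips with 20 to 120 N. Pads are 22 mm wide; open, the fingers measure 114 mm over their backs; the gripper's body (76 mm by 85 mm) begins 54 mm behind the grasp point. The pads swing forward as they close: fully open they stand 13 mm farther back than shut.
Start: joints at [-70.096, 15.837, -1.513, 72.651, 0, 84.076], TCP at [0.272, -0.563, 0.231] pointing down, gripper open.
Joint ranges: [-178.77, 178.77], [-48.84, 107.48], [-61.69, 71.31], [-111.58, 123.2], [-90, 87.43], [-180, 180]. Speed limits (degrees/s): [147.25, 147.25, 180, 180, 180, 180].

INTERFACE

Orientations are given as [roll, pitch, yaw] about the fixed x, y, z axes, in that order (R = Rz(yaw) Ry(pitch) Rx(roll)).
In Python, from cell import read_state, grab_frame, close_job, grip_depth gives the robot as it stands. The module is installed in compiled form; this text tells all that it offers.
- The arm moves only by the tool apply_moves, never from a script. Its argument "rows" is a list of rows, each a list of 4 numbers: the shift along the tool's x, y, z in mm, then the turn about the tool's z in rad. In form: [[dx, dy, dz, twist], ...]. A call has 1 to 12 rows; each row shifts and turns the commanded pose from where the row before left it, along the tool's axes as they then stand; what a row does not reach is not made up. A row lasts 1/12 s, in which the tool goes at most 41.7 mm and 7.16 degrees, less where a joint would pass 70% of its speed; a pose out of reach is approached as far as the arm can. A call with a gripper value outside its range is refused whole. "fingers" is the finger opening in mm, from 0 to 85.4, set as the call begins (left out, the last holds). The fingers move at their own pace and stop on an object; the grip force is fixed at half the most. Time passes only in rows, so rows that do not move let the fingers close. It gives the time, the measured TCP pose, the force, the opening and the grip force at its end, in the units of the state.
- read_state(): the state, without advancing time (a new reading comes with each control period).
- grab_frame(name): name is "scene" or "top" or "wrist"; returns a dict with "frame" (400x640x3 uint8, red, green, blue), "range_z" (400x640 float32, m along the optical axis (not along the pixel's ray), 0 where there is no reading), "K" (3x3 intrinsics, pixels), "origin" and "rotation" of the camera in the world; the wrist camera has in their place "mount" (4x4, takes a point from camera to tool coordinates, whose origin is the TCP and whose axes are the flange's). Camera axes: x right, y up, looking along -z (the intrinsics and any distortion apply to the point x, -y, -z); pixel columns grow to the right and rows downward; lengths in m; the calibration is good to about 2 mm. A picture is of the moment at which its call begins: read the wrist's pose just before it.
- close_job(): hands the job in; it is judged then, once.
The state is a dict: "time_s": time; "qpos": joint angles; "qd": joint speeds; "joint_torque": joint torques, N m; "ee_pos": TCP position; "orientation": TCP orientation; "ft_force": force on the tool from outside, world axes, zero at the start; "moment": the same for the moment, N m; "width": finger opening in m; "grasp_force": force on a finger pad.
Only numpy, scipy, OpenCV 4.12 (cv2) and the standard library are available. Lean on these libraries where they do the work, as an engineer would, in place of code of your own. Each camera call takes 0.05 s, during which the arm holds its last target. There are 200 camera calls.

## Working session

There is one attempt and no reset: what is moved stays moved. The work goes in short steps, Python scripts to look and compute and a tool call to move; the robot and the scene stay as the last step left them, time stands still between calls to the robot, and variables do not carry over. Pictures are saved under pics/ and viewed, at most 10 in all, crops included, and the job is handed in when it is done.

Besides the shell and the picture viewer there is one more tool, called after ">>>" as name(argument=value, ...), one argument or row to a line, values as JSON. apply_moves: Moves the arm, as the interface text tells. Its arguments: {"type":"object","properties":{"rows":{"type":"array"},"fingers":{"type":"number"}},"required":["rows"]}

```bash
mkdir -p pics; cat > h.py <<'E'
import numpy as np, cv2
from cell import *
def save(name,fn):
    f=grab_frame(name); np.savez('pics/'+fn+'.npz',**f); cv2.imwrite('pics/'+fn+'.png',f['frame'][:,:,::-1]); return f
def load(fn): return dict(np.load('pics/'+fn+'.npz'))
def ray(f,u,v):
    K=f['K']; return np.array([(u-K[0,2])/K[0,0],-(v-K[1,2])/K[1,1],-1.])
def onz(f,u,v,z):
    d=f['rotation']@ray(f,u,v); o=f['origin']; return o+d*(z-o[2])/d[2]
def pt(f,u,v):
    r=f['range_z'][int(v),int(u)]; return f['origin']+f['rotation']@ray(f,u,v)*r
E
python3 - <<'E'
from h import *
s=read_state(); print(s,grip_depth)
for n in('scene','top'):
    f=save(n,n+'0'); print(n,[k for k in f],f['K'],f['origin'],f['rotation'])
E
```

```text
{'time_s': 0.0, 'qpos': array([-7.00980675e+01,  1.58806382e+01, -1.59771332e+00,  7.26499595e+01,
       -5.92311837e-05,  8.40761623e+01]), 'qd': array([-0.07108738,  0.03899964,  0.07924125, -0.01128444,  0.01375499,
       -0.08319278]), 'joint_torque': array([-1.17361160e-03, -4.45511270e+01,  2.95200723e+01,  1.66744395e-02,
        3.90520802e-05, -1.15838816e-06]), 'ee_pos': array([ 0.27200458, -0.56184937,  0.23013496]), 'orientation': array([-1.79872368e+02, -1.31835916e-02,  2.58257555e+01]), 'ft_force': array([0.41769936, 0.37605709, 0.94279853]), 'moment': array([ 0.02853222, -0.02387266, -0.00015277]), 'grasp_force': 0.0, 'width': 0.08540550973757904} 0.0187
scene ['frame', 'range_z', 'K', 'origin', 'rotation'] [[423.6313013    0.         315.59645716]
 [  0.         423.6313013  198.28787736]
 [  0.           0.           1.        ]] [1.07339778 0.55555094 0.97331263] [ 39.78165851  -1.07958721 138.91758059]
top ['frame', 'range_z', 'K', 'origin', 'rotation'] [[428.27692693   0.         311.99402272]
 [  0.         428.27692693 202.54359458]
 [  0.           0.           1.        ]] [ 0.4323442  -0.00684488  1.12084156] [  8.82239666   0.36874719 -91.51488837]
```

View pics/scene0.png

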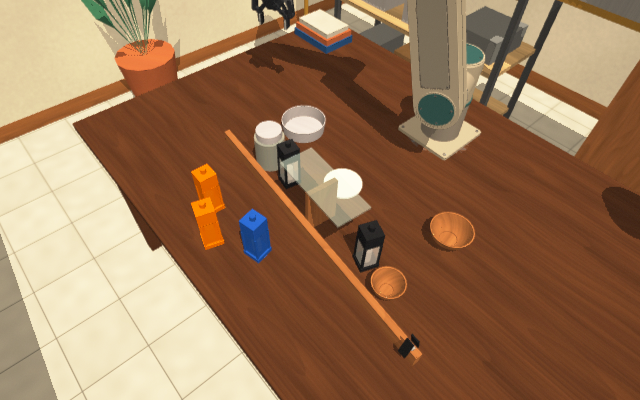

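View pics/top0.png

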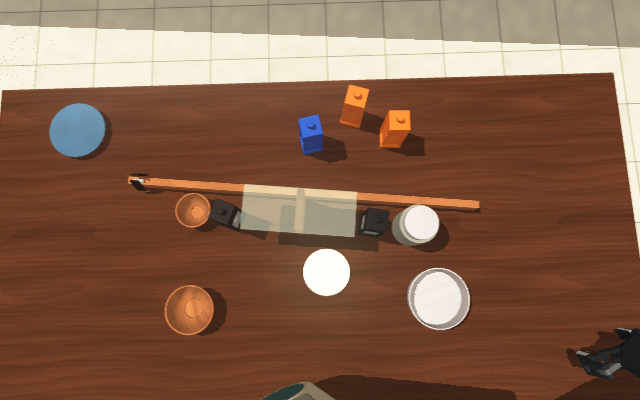

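Black lanterns stand at top (374,221) and (225,213). The look-alikes are blue at (311,134) and orange at (354,105) and (396,128). The jar is at (420,223), so the lantern in its way is the black one at (374,221). The coaster is white, at (326,272). I'll check with a close crop and measure.

```bash
cat >> h.py <<'E'
from scipy.spatial.transform import Rotation as R
def fix(f):
    if np.ndim(f['rotation'])==1: f['rotation']=R.from_euler('xyz',f['rotation'],degrees=True).as_matrix()
    return f
E
python3 - <<'E'
from h import *
f=fix(load('top0')); g=f['frame'][:,:,::-1]
c=cv2.resize(g[170:300,290:490],None,fx=4,fy=4,interpolation=cv2.INTER_CUBIC); cv2.imwrite('pics/crop1.png',c)
print('table',pt(f,300,330),'coaster',pt(f,326,272),'lid',pt(f,421,223),'jar head',pt(f,376,212))
for n,u,v,z in [('railfrontR',479,208.5,.045),('railfrontL',150,187,.045),('coaster',326.5,272,.008),('lid',421,223,.135)]: print(n,onz(f,u,v,z))
E
```

```text
table [0.28098826 0.03470899 0.00134473] coaster [ 0.42403355 -0.03535957  0.00924779] lid [ 0.53095687 -0.2552473   0.13338106] jar head [ 0.55817409 -0.15116447  0.14307198]
railfrontR [ 0.57261212 -0.42635373  0.045     ]
railfrontL [0.65114234 0.40962405 0.045     ]
coaster [ 0.42399039 -0.03667312  0.008     ]
lid [ 0.53079519 -0.25484005  0.135     ]
```

View pics/crop1.png

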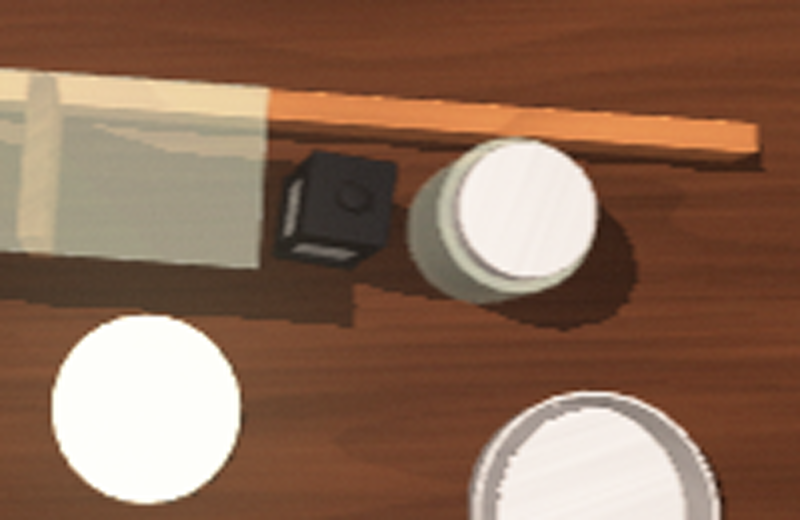

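The crop shows the black lantern's head (crop 350,200) between the shelf's edge (265,180) and the jar lid (527,208). It is the right one.

```bash
python3 - <<'E'
from h import *
f=fix(load('top0')); 
vv,uu=np.mgrid[0:400,0:640]; K=f['K']
d=np.stack([(uu-K[0,2])/K[0,0],-(vv-K[1,2])/K[1,1],-np.ones_like(uu)],-1)*f['range_z'][...,None]
P=d@f['rotation'].T+f['origin']; g=f['frame'].astype(int)
def sel(u0,u1,v0,v1,z0,z1): 
    p=P[v0:v1,u0:u1].reshape(-1,3); return p[(p[:,2]>z0)&(p[:,2]<z1)]
p=sel(355,400,200,245,.138,.152); r=cv2.minAreaRect((p[:,:2]*1000).astype(np.float32)); print('head',len(p),r,p.mean(0))
p=sel(395,450,195,260,.128,.142); print('lid',cv2.minEnclosingCircle((p[:,:2]*1000).astype(np.float32)),p.mean(0))
p=sel(295,360,240,305,.005,.013); print('coaster',cv2.minEnclosingCircle((p[:,:2]*1000).astype(np.float32)),p.mean(0))
p=np.r_[sel(360,482,185,215,.038,.052),sel(155,238,170,205,.038,.052)]; 
r=cv2.minAreaRect((p[:,:2]*1000).astype(np.float32)); print('rail',len(p),r,p.mean(0),cv2.fitLine((p[:,:2]).astype(np.float32),cv2.DIST_HUBER,0,.01,.01).ravel())
for n in [(242.5,184.5),(357,192),(355,237),(241,230)]: print('shelf',onz(f,*n,.157))
p=sel(400,475,260,335,.035,.055); print('pan',cv2.minEnclosingCircle((p[:,:2]*1000).astype(np.float32)))
E
```

```text
head 438 ((541.2806396484375, -150.83053588867188), (49.942203521728516, 50.19072341918945), 78.37120819091797) [ 0.54084904 -0.15037264  0.14469757]
lid ((533.220703125, -255.29811096191406), 40.064239501953125) [ 0.5326034  -0.25432811  0.13492762]
coaster ((425.77398681640625, -47.136932373046875), 100.38514709472656) [ 0.42444155 -0.03471981  0.00810715]
rail 1728 ((604.0737915039062, -12.148895263671875), (828.8515014648438, 65.16903686523438), 84.60354614257812) [ 0.62131495 -0.02414411  0.04467282] [ 0.09381018  0.9955901   0.61837834 -0.06337951]
shelf [0.62832098 0.15372105 0.157     ]
shelf [ 0.60360284 -0.10803043  0.157     ]
shelf [ 0.50104629 -0.099168    0.157     ]
shelf [0.52375002 0.15726998 0.157     ]
pan ((353.9001770019531, -308.04205322265625), 75.09764862060547)
```

>>> apply_moves(
  rows=[
    [17,-10,0,0],
    [33,-20,0,0],
    [33,-20,0,0],
    [33,-20,0,0],
    [33,-20,0,0],
    [33,-20,0,0],
    [33,-20,0,0],
    [33,-20,0,0],
    [33,-20,0,0],
    [33,-20,0,0],
    [33,-20,0,0],
    [33,-20,0,0],
  ],
  fingers=85,
)

```text
time_s: 1.1
ee_pos: [0.5145, -0.188, 0.2309]
orientation: [-180.0, 0.0, 25.8]
ft_force: [0.0, -0.4, 0.1]
width: 0.085
grasp_force: 0.0
```

>>> apply_moves(
  rows=[
    [33,-20,0,0],
    [8,-3,0,0],
    [0,0,0,-0.115],
    [0,0,0,-0.115],
    [0,0,0,-0.115],
    [0,0,0,-0.115],
    [0,0,0,-0.115],
    [0,0,0,-0.115],
    [0,0,0,-0.115],
    [0,0,0,-0.115],
  ],
)

```text
time_s: 1.93
ee_pos: [0.5404, -0.1517, 0.2307]
orientation: [-179.9, -0.0, 78.8]
ft_force: [-0.2, 1.0, 0.6]
width: 0.0851
grasp_force: 0.0
```

```bash
python3 - <<'E'
from h import *
s=read_state(); print(s['time_s'],s['ee_pos'],s['orientation'],s['qpos'],s['ft_force'])
f=grab_frame('wrist'); M=f['mount']; K=f['K']; print(M,K)
vv,uu=np.mgrid[0:400,0:640]
P=np.stack([(uu-K[0,2])/K[0,0],-(vv-K[1,2])/K[1,1],-np.ones_like(uu)],-1)*f['range_z'][...,None]
P=P.reshape(-1,3)@M[:3,:3].T+M[:3,3]; P=P@R.from_euler('xyz',s['orientation'],degrees=True).as_matrix().T+s['ee_pos']
m=(P[:,2]>.139)&(P[:,2]<.149)&(np.hypot(P[:,0]-.541,P[:,1]+.151)<.05)
r=cv2.minAreaRect((P[m,:2]*1000).astype(np.float32)); print(m.sum(),r,P[m].mean(0))
cv2.imwrite('pics/w1.png',f['frame'][:,:,::-1])
E
```

```text
1.9333 [ 0.54043596 -0.15167278  0.23072826] [-1.79926976e+02 -4.20175045e-04  7.88499637e+01] [-2.22679301e+01  9.46624457e+00 -9.58067125e+00  7.10248191e+01
 -1.36688867e-02  7.88821145e+01] [-0.18741873  1.01708359  0.58162817]
[[ 1.28368211e-03  9.47602691e-01  3.19448732e-01  8.25030188e-02]
 [ 9.99998391e-01 -1.61677120e-03  7.77516605e-04 -3.79101508e-04]
 [ 1.25325234e-03  3.19447219e-01 -9.47603242e-01 -1.41648765e-01]
 [ 0.00000000e+00  0.00000000e+00  0.00000000e+00  1.00000000e+00]] [[341.72856491   0.         324.03070237]
 [  0.         341.72856491 200.92709349]
 [  0.           0.           1.        ]]
4173 ((541.416259765625, -152.4155731201172), (50.30359649658203, 50.05585861206055), 79.06563568115234) [ 0.54173891 -0.15033561  0.14387298]
```

>>> apply_moves(
  rows=[
    [0,1,10,0],
    [0,0,25,0],
    [0,0,30,0],
    [0,0,30,0],
    [0,0,20,0],
    [0,0,10,0],
    [0,0,0,0],
  ],
)

```text
time_s: 2.57
ee_pos: [0.5392, -0.1507, 0.1028]
orientation: [-179.6, -0.1, 78.4]
ft_force: [-1.0, 0.4, 0.4]
width: 0.0855
grasp_force: 0.0
```

>>> apply_moves(
  rows=[
    [0,0,0,0],
    [0,0,0,0],
    [0,0,0,0],
    [0,0,0,0],
    [0,0,0,0],
    [0,0,0,0],
    [0,0,0,0],
  ],
  fingers=30,
)

```text
time_s: 3.15
ee_pos: [0.5432, -0.1522, 0.1084]
orientation: [179.8, 0.1, 78.5]
ft_force: [-2.0, 0.2, 6.2]
width: 0.0493
grasp_force: 63.1
```

>>> apply_moves(
  rows=[
    [0,0,-10,0],
    [0,0,-20,0],
    [0,0,-10,0],
    [-3,-15,0,0],
    [-6,-30,0,0],
    [-6,-30,0,0],
    [-6,-27,0,0],
    [-3,-14,0,0],
  ],
)

```text
time_s: 3.82
ee_pos: [0.4199, -0.1511, 0.1459]
orientation: [-179.8, -0.0, 78.5]
ft_force: [-0.1, 0.5, -3.0]
width: 0.0491
grasp_force: 63.6
```

>>> apply_moves(
  rows=[
    [15,-3,0,0],
    [25,-5,0,0],
    [25,-5,0,0],
    [25,-5,0,0],
    [16,-4,0,0],
    [8,-1,0,0],
    [0,0,0,0],
    [0,0,0,0],
  ],
)

```text
time_s: 4.48
ee_pos: [0.424, -0.0361, 0.1466]
orientation: [179.9, 0.0, 78.6]
ft_force: [-0.3, 0.0, -1.6]
width: 0.0492
grasp_force: 63.6
```

```bash
python3 - <<'E'
from h import *
s=read_state(); print(s['time_s'],s['ee_pos'],s['orientation'],s['width'])
save('scene','s1'); f=fix(load('s1')); print(f['range_z'].shape)
cv2.imwrite('pics/s1c.png',cv2.resize(f['frame'][80:280,220:470,::-1],None,fx=3,fy=3))
E
```

```text
4.4833 [ 0.42401385 -0.03605117  0.14658981] [1.79946452e+02 4.58925230e-02 7.85889340e+01] 0.049151386760733606
(400, 640)
```

View pics/s1c.png

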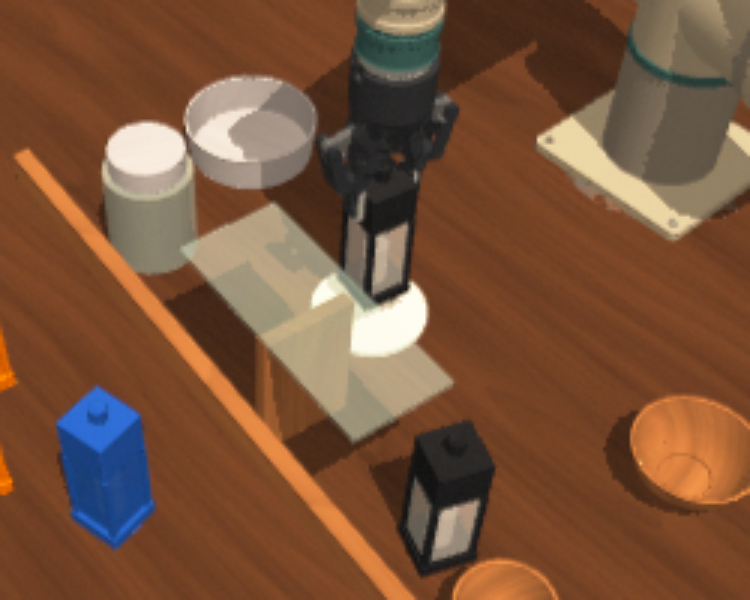

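The gripped lantern hangs upright over the coaster (crop 370,300). I'll lower it onto the coaster.

>>> apply_moves(
  rows=[
    [0,0,8,0],
    [0,0,10,0],
    [0,0,6,0],
    [0,0,3,0],
    [0,0,2,0],
    [0,0,1,0],
    [0,0,0,0],
    [0,0,0,0],
  ],
)

```text
time_s: 5.2
ee_pos: [0.4227, -0.0359, 0.1165]
orientation: [-179.9, 0.0, 78.5]
ft_force: [-4.5, 0.9, 5.9]
width: 0.0494
grasp_force: 64.5
```

>>> apply_moves(
  rows=[
    [0,0,0,0],
    [0,0,0,0],
    [0,0,0,0],
    [0,0,0,0],
    [0,0,0,0],
    [0,0,-10,0],
    [0,0,-25,0],
    [0,0,-35,0],
    [0,0,-35,0],
    [0,0,-35,0],
    [0,0,-20,0],
  ],
  fingers=85,
)

```text
time_s: 6.12
ee_pos: [0.4253, -0.0362, 0.2814]
orientation: [179.6, 0.0, 78.5]
ft_force: [1.4, 0.2, 0.3]
width: 0.0852
grasp_force: 0.0
```

```bash
cat >> h.py <<'E'
def cloud(f):
    f=fix(f); vv,uu=np.mgrid[0:400,0:640]; K=f['K']
    d=np.stack([(uu-K[0,2])/K[0,0],-(vv-K[1,2])/K[1,1],-np.ones_like(uu)],-1)*f['range_z'][...,None]
    return d@f['rotation'].T+f['origin']
def heads():
    P=cloud(grab_frame('scene')).reshape(-1,3)
    for n,c,z0,z1,r in [('lantern',(.424,-.036),.14,.149,.06),('lid',(.533,-.255),.128,.142,.06)]:
        m=(P[:,2]>z0)&(P[:,2]<z1)&(np.hypot(P[:,0]-c[0],P[:,1]-c[1])<r); print(n,m.sum(),P[m].mean(0) if m.any() else 0, cv2.minAreaRect((P[m,:2]*1000).astype(np.float32)) if m.any() else 0)
E
python3 - <<'E'
from h import *
heads(); s=read_state(); print(s['ee_pos'],s['qpos'],s['time_s'])
E
```

```text
lantern 69 [ 0.4327226  -0.02435168  0.14507009] ((422.0265197753906, -33.7508544921875), (50.69123077392578, 52.20525360107422), 77.39706420898438)
lid 393 [ 0.53569479 -0.25239129  0.13313245] ((534.3986206054688, -254.14691162109375), (79.63613891601562, 77.13345336914062), 52.99430847167969)
[ 0.42729463 -0.03661324  0.28443155] [-1.35482332e+01 -6.43602021e+00 -1.94887651e+01  7.62489988e+01
  1.03816457e-03  8.79022092e+01] 6.1667
```

>>> apply_moves(
  rows=[
    [0,0,0,-0.12],
    [0,0,0,-0.12],
    [0,0,0,-0.12],
    [0,0,0,-0.12],
    [0,0,0,-0.12],
    [0,0,0,-0.12],
    [0,0,0,-0.12],
    [0,0,0,-0.12],
    [0,0,0,-0.12],
    [0,0,0,-0.12],
    [0,0,0,-0.12],
    [0,0,0,-0.12],
  ],
)

```text
time_s: 7.17
ee_pos: [0.4236, -0.0357, 0.2767]
orientation: [180.0, 0.0, 161.4]
ft_force: [0.1, -0.1, -0.5]
width: 0.0848
grasp_force: 0.0
```

>>> apply_moves(
  rows=[
    [0,0,0,-0.12],
    [0,0,0,-0.12],
    [10,17,0,0],
    [19,34,0,0],
    [19,34,0,0],
    [19,34,0,0],
    [19,34,0,0],
    [19,34,0,0],
    [19,34,0,0],
    [19,34,0,0],
    [19,34,0,0],
    [19,34,0,0],
  ],
)

```text
time_s: 8.17
ee_pos: [0.2714, 0.3039, 0.277]
orientation: [179.9, 0.1, 174.8]
ft_force: [0.6, -0.3, 0.7]
width: 0.0851
grasp_force: 0.0
```

>>> apply_moves(
  rows=[
    [19,34,0,0],
    [19,34,0,0],
    [19,34,0,0],
    [19,34,0,0],
    [19,34,0,0],
    [19,34,0,0],
    [19,34,0,0],
    [19,34,0,0],
    [19,34,0,0],
    [19,34,0,0],
    [19,34,0,0],
    [19,34,0,0],
  ],
)

```text
time_s: 9.17
ee_pos: [0.0814, 0.7308, 0.2765]
orientation: [180.0, 0.0, 174.8]
ft_force: [0.6, 0.6, 0.5]
width: 0.0852
grasp_force: 0.0
```

>>> apply_moves(
  rows=[
    [0,35,0,0],
    [0,35,0,0],
    [0,35,0,0],
    [0,35,0,0],
    [0,35,0,0],
    [0,35,0,0],
    [0,0,0,0],
  ],
)

```text
time_s: 9.75
ee_pos: [0.101, 0.9292, 0.2632]
orientation: [180.0, -0.0, 174.8]
ft_force: [0.2, 0.3, -5.2]
width: 0.0849
grasp_force: 0.0
```

```bash
python3 - <<'E'
from h import *
s=read_state(); print(s['ee_pos'],s['orientation'],s['qpos'],s['time_s'])
E
```

```text
[0.10096679 0.92919243 0.26317915] [ 1.79999678e+02 -2.73776688e-02  1.74803145e+02] [7.98329350e+01 5.68705970e+01 7.02356606e+01 1.03367115e+02
 2.73026363e-02 8.50297898e+01] 9.75
```

>>> apply_moves(
  rows=[
    [0,35,0,0],
    [0,35,0,0],
    [0,35,0,0],
    [0,35,-20,0],
    [0,35,-20,0],
    [0,0,0,0],
  ],
)

```text
time_s: 10.25
ee_pos: [0.1035, 0.981, 0.2767]
orientation: [172.0, 0.3, 174.8]
ft_force: [-1.1, -0.6, 1.1]
width: 0.0849
grasp_force: 0.0
```

```bash
python3 - <<'E'
from h import *
s=read_state(); print(s['ee_pos'],s['orientation'],s['qpos'],s['time_s'])
E
```

```text
[0.10345597 0.98098473 0.27671391] [172.01411673   0.28808227 174.7907483 ] [80.12313508 56.81686935 71.30904433 96.50934511  0.36341156 85.33763531] 10.25
```

>>> apply_moves(
  rows=[
    [0,35,-20,0],
    [0,35,-20,0],
    [0,35,-20,0],
    [0,35,-20,0],
    [0,0,0,0],
  ],
)

```text
time_s: 10.67
ee_pos: [0.1037, 1.0041, 0.3289]
orientation: [165.4, 0.5, 174.7]
ft_force: [-0.1, 0.2, 0.3]
width: 0.0849
grasp_force: 0.0
```

```bash
python3 - <<'E'
from h import *
s=read_state(); print(s['ee_pos'],s['orientation'],s['qpos'],s['time_s'], R.from_euler('xyz',s['orientation'],degrees=True).as_matrix()[:,2])
E
```

```text
[0.10370236 1.00411473 0.32890201] [165.38730053   0.49486236 174.74992165] [80.25025427 54.12055724 71.31254153 92.585523    0.6566679  85.5210428 ] 10.6667 [ 0.03140716  0.25046073 -0.96761718]
```

Going past the reach limit leaned the tool 14.6° towards +y. I'll carry that lean over to the jar's outer side.

>>> apply_moves(
  rows=[
    [-8,-18,-5,0],
    [-15,-36,-9.4,0],
    [-15,-36,-9.4,0],
    [-15,-36,-9.4,0],
    [-15,-36,-9.4,0],
    [-15,-36,-9.4,0],
    [-15,-36,-9.4,0],
    [-15,-36,-9.4,0],
    [-15,-36,-9.4,0],
    [-15,-36,-9.4,0],
    [-15,-36,-9.4,0],
    [-15,-36,-9.4,0],
  ],
)

```text
time_s: 11.67
ee_pos: [0.2356, 0.5672, 0.3293]
orientation: [165.7, 0.5, 174.8]
ft_force: [1.5, -0.2, -0.4]
width: 0.0853
grasp_force: 0.0
```

```bash
cat >> h.py <<'E'
O=np.array([.6163,.0210]); ex=np.array([.9956,-.0938]); ey=np.array([.0938,.9956])
def rail(p): d=np.asarray(p)[:2]-O; return np.array([d@ex,d@ey])*1000
def st():
    s=read_state(); print(s['time_s'],'rail',rail(s['ee_pos']).round(1),'z',round(s['ee_pos'][2],4),s['orientation'].round(2),s['qpos'].round(1),'F',s['ft_force'].round(1))
E
python3 -c "
from h import *
st()"
```

```text
11.6667 rail [-430.3  508.1] z 0.3293 [165.75   0.52 174.76] [58.7  3.4 -6.  67.5  5.8 64.5] F [ 1.5 -0.2 -0.4]
```

>>> apply_moves(
  rows=[
    [-15,-36,-9.4,0],
    [-15,-36,-9.4,0],
    [-15,-36,-9.4,0],
    [-15,-36,-9.4,0],
    [-15,-36,-9.4,0],
    [-15,-36,-9.4,0],
    [-15,-36,-9.4,0],
    [-15,-36,-9.4,0],
    [-15,-36,-9.4,0],
    [-15,-36,-9.4,0],
    [-15,-36,-9.4,0],
    [-15,-36,-9.4,0],
  ],
)

```text
time_s: 12.67
ee_pos: [0.3739, 0.1059, 0.3347]
orientation: [165.8, 0.7, 174.7]
ft_force: [1.7, 0.4, -0.9]
width: 0.0848
grasp_force: 0.0
```

>>> apply_moves(
  rows=[
    [-15,-36,-9.4,0],
    [-15,-36,-9.4,0],
    [-15,-36,-9.4,0],
    [-15,-36,-9.4,0],
    [-15,-36,-9.4,0],
    [-15,-36,-9.4,0],
    [-15,-36,-9.4,0],
    [-15,-36,-9.4,0],
    [-15,-36,-9.4,0],
    [-15,-36,-9.4,0],
    [-15,-36,-9.4,0],
    [-10,-22,-5.6,0],
  ],
)

```text
time_s: 13.67
ee_pos: [0.509, -0.3425, 0.3381]
orientation: [166.0, 0.6, 174.6]
ft_force: [0.0, 0.7, 0.5]
width: 0.0851
grasp_force: 0.0
```

```bash
python3 -c "
from h import *
st()
P=cloud(grab_frame('top')).reshape(-1,3)
for n,c,z0,z1,r in [('lantern',(.424,-.036),.147,.158,.06),('lid',(.533,-.255),.128,.142,.06)]:
    m=(P[:,2]>z0)&(P[:,2]<z1)&(np.hypot(P[:,0]-c[0],P[:,1]-c[1])<r); q=(P[m,:2]*1000).astype(np.float32); print(n,m.sum(),cv2.minAreaRect(q) if m.any() else 0)
    if m.any(): print(cv2.minEnclosingCircle(q),rail(np.array(cv2.minEnclosingCircle(q)[0])/1000))
"
```

```text
13.6667 rail [ -72.7 -372. ] z 0.3381 [165.95   0.55 174.63] [-45.3  18.2  13.1  93.6  11.1 -40.8] F [0.  0.7 0.5]
lantern 460 ((420.7431335449219, -34.831207275390625), (49.99567794799805, 49.74697494506836), 79.32169342041016)
((420.68133544921875, -33.89291000366211), 33.415985107421875) [-189.60898747  -73.00041193]
lid 934 ((532.3593139648438, -254.94342041015625), (79.02596282958984, 76.89501190185547), 89.68194580078125)
((533.53369140625, -254.97071838378906), 40.19900894165039) [ -56.51608345 -282.51992697]
```

>>> apply_moves(
  rows=[
    [-9,-18,-4.5,0],
    [-9,-19,-4.7,0],
    [0,-9,37,0],
    [0,-9,37,0],
    [0,-9,37,0],
    [0,-9,37,0],
    [0,-9,37,0],
    [0,-9,36,0],
    [0,-6,24,0],
    [0,0,0,0],
    [0,0,0,0],
  ],
)

```text
time_s: 14.63
ee_pos: [0.5241, -0.3753, 0.0853]
orientation: [165.7, 0.3, 174.7]
ft_force: [-0.1, 0.2, 0.5]
width: 0.085
grasp_force: 0.0
```

```bash
python3 -c "
from h import *
st()"
```

```text
14.6333 rail [ -54.6 -403.2] z 0.0853 [165.71   0.34 174.75] [-46.3  29.3  -1.7  68.3  10.9 -42. ] F [-0.1  0.2  0.5]
```

>>> apply_moves(
  rows=[
    [0,-6,22,0],
    [0,-6,22,0],
    [0,-3,14,0],
    [0,0,4,0],
    [0,0,0,0],
    [0,0,0,0],
  ],
)

```text
time_s: 15.13
ee_pos: [0.5269, -0.377, 0.0247]
orientation: [166.0, 0.6, 174.7]
ft_force: [-0.3, 0.2, -0.5]
width: 0.0849
grasp_force: 0.0
```

```bash
python3 -c "
from h import *
st()
f=save('scene','s2'); cv2.imwrite('pics/s2c.png',cv2.resize(f['frame'][60:260,200:450,::-1],None,fx=3,fy=3))"
```

```text
15.1333 rail [ -51.7 -404.7] z 0.0247 [165.97   0.64 174.75] [-46.3  32.7  -4.3  61.9  11.  -41.9] F [-0.3  0.2 -0.5]
```

View pics/s2c.png

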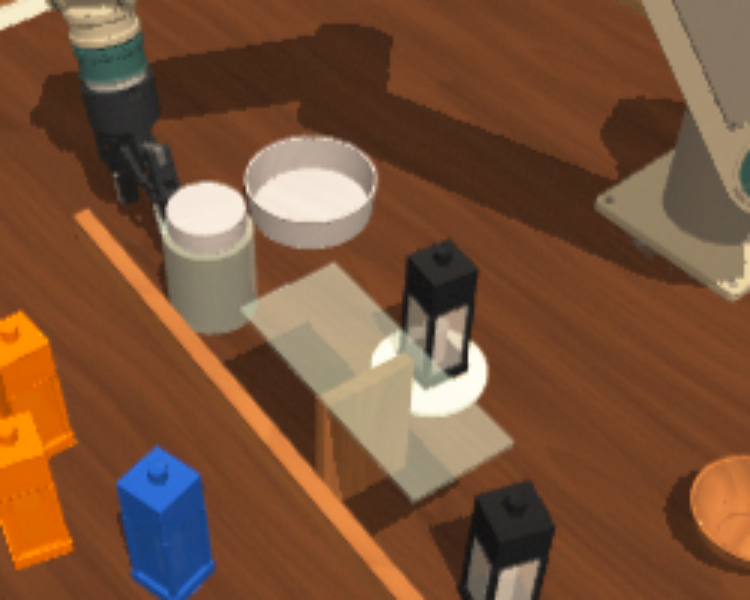

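The lantern stands upright on the coaster (crop 440,310), and the leaning finger is just outside the jar (crop 165,190). Starting a slow push.

>>> apply_moves(
  rows=[
    [4,5,1.2,0],
    [0,7,1.7,0],
    [0,7,1.7,0],
    [0,7,1.7,0],
    [-0.5,9,2.2,0],
    [-0.5,9,2.2,0],
    [-0.5,9,2.2,0],
    [-0.5,9,2.2,0],
    [-0.5,7,1.7,0],
    [0,4,1,0],
  ],
)

```text
time_s: 16.02
ee_pos: [0.531, -0.2994, 0.0229]
orientation: [165.8, 0.5, 174.8]
ft_force: [-0.3, -4.3, 2.8]
width: 0.085
grasp_force: 2.1
```

```bash
cat >> h.py <<'E'
def jar(cx=None,z0=.128,z1=.142):
    P=cloud(grab_frame('top')).reshape(-1,3); r=np.stack([(P[:,:2]-O)@ex,(P[:,:2]-O)@ey],1)*1000
    m=(P[:,2]>z0)&(P[:,2]<z1)&(r[:,0]>-110)&(r[:,0]<0)&(r[:,1]>-340)&(r[:,1]<-12)
    if m.any(): q=r[m].astype(np.float32); print('jar',m.sum(),cv2.minEnclosingCircle(q),q.min(0),q.max(0))
E
python3 -c "
from h import *
st();jar()"
```

```text
16.0167 rail [ -54.9 -327. ] z 0.0229 [165.81   0.46 174.79] [-41.1  29.  -10.8  58.2  11.7 -36.8] F [-0.3 -4.3  2.8]
jar 996 ((-59.29264831542969, -258.0042419433594), 76.3571548461914) [ -95.42652 -332.94537] [ -15.965192 -182.80981 ]
```

>>> apply_moves(
  rows=[
    [-0.5,5,1.2,0],
    [-0.8,9,2.2,0],
    [-0.8,9,2.2,0],
    [-0.8,9,2.2,0],
    [-0.8,9,2.2,0],
    [-0.8,9,2.2,0],
    [-0.8,9,2.2,0],
    [-0.8,9,2.2,0],
    [-0.8,9,2.2,0],
    [-0.8,5,1.2,0],
    [0,2,0.5,0],
  ],
)

```text
time_s: 16.98
ee_pos: [0.5463, -0.214, 0.0235]
orientation: [165.8, 0.4, 174.8]
ft_force: [-0.7, -4.3, 2.4]
width: 0.0852
grasp_force: 1.3
```

```bash
python3 -c "
from h import *
st();jar()"
```

```text
16.9833 rail [ -47.6 -240.5] z 0.0235 [165.8    0.44 174.81] [-34.   26.1 -15.6  54.9  12.6 -29.6] F [-0.7 -4.3  2.4]
jar 586 ((-51.78246307373047, -183.26475524902344), 65.74431610107422) [ -90.0576  -246.92662] [ -11.734003 -129.62973 ]
```

>>> apply_moves(
  rows=[
    [-0.5,5,1.2,0],
    [-0.8,9,2.2,0],
    [-0.8,9,2.2,0],
    [-0.8,9,2.2,0],
    [-0.8,9,2.2,0],
    [-0.5,9,2.2,0],
    [0,6,1.5,0],
    [0,3,0.7,0],
  ],
)

```text
time_s: 17.7
ee_pos: [0.5559, -0.1538, 0.024]
orientation: [165.8, 0.4, 174.8]
ft_force: [-0.7, -3.6, 1.4]
width: 0.0854
grasp_force: 1.3
```

```bash
python3 -c "
from h import *
st()
f=save('top','t3'); a=cv2.resize(f['frame'][160:260,270:440,::-1],None,fx=4,fy=4,interpolation=cv2.INTER_CUBIC); cv2.imwrite('pics/t3c.png',a)"
```

```text
17.7 rail [ -43.8 -179.7] z 0.024 [165.8    0.43 174.81] [-28.6  24.4 -18.1  52.8  13.2 -24.1] F [-0.7 -3.6  1.4]
```

View pics/t3c.png

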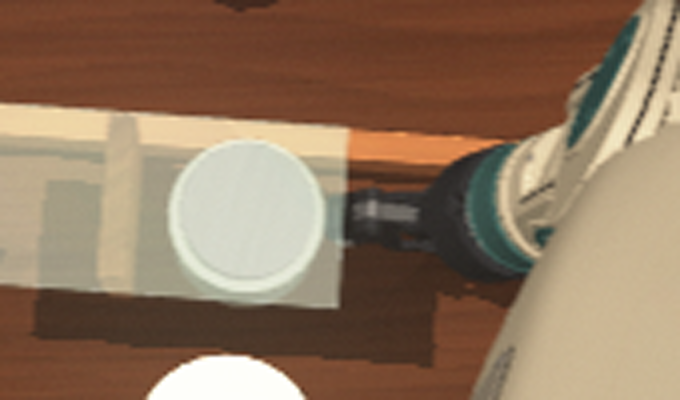

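Through the glass the lid centre is at crop (247,213), about 20 mm short of home. The gripper's body is well outside the shelf edge (crop x 345). I'll ease it in.

>>> apply_moves(
  rows=[
    [0,4,1,0],
    [0,5,1.2,0],
    [0,4,1,0],
    [0,2,0.5,0],
    [0,1,0.25,0],
    [0,0,0,0],
  ],
)

```text
time_s: 18.25
ee_pos: [0.5577, -0.1428, 0.0234]
orientation: [166.3, 0.5, 174.6]
ft_force: [-0.3, -15.1, -5.1]
width: 0.0847
grasp_force: 1.3
```

```bash
python3 -c "
from h import *
st()
f=fix(load('t3')); print('jar before',rail(onz(f,331.75,213.25,.135)))"
```

```text
18.25 rail [ -42.9 -168.6] z 0.0234 [166.3    0.47 174.61] [-27.3  24.1 -18.7  52.   12.9 -22.6] F [ -0.3 -15.1  -5.1]
jar before [-50.3269449  -75.75168165]
```

```bash
python3 -c "
from h import *
f=save('top','t4'); a=cv2.resize(f['frame'][165:250,285:395,::-1],None,fx=7,fy=7,interpolation=cv2.INTER_CUBIC)
f=save('scene','s4'); b=cv2.resize(f['frame'][115:215,255:385,::-1],None,fx=5,fy=5,interpolation=cv2.INTER_CUBIC)
a=cv2.resize(a,(400,309)); b=cv2.resize(b,(400,308)) 
cv2.imwrite('pics/c4.png',np.hstack([a[:308],b]) if 0 else np.hstack([cv2.resize(a,(400,310)),cv2.resize(b,(400,310))]))"
```

```text
(no output)
```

View pics/c4.png

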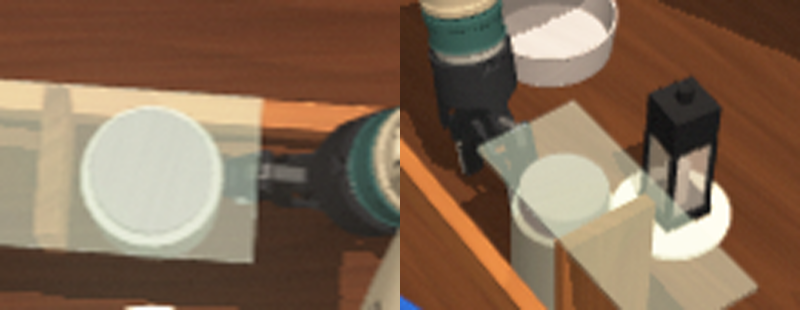

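The jar is about 9 mm short. Force rose to 15 N with no sideways component, so part of the linkage probably met the shelf edge rather than the jar binding. I'll back off, go lower and retry.

>>> apply_moves(
  rows=[
    [0,-9,-2.2,0],
    [0,-6,-1.5,0],
    [0,-2,6,0],
    [0,-1,5,0],
    [0,0,0,0],
  ],
)

```text
time_s: 18.77
ee_pos: [0.5549, -0.1532, 0.0111]
orientation: [165.7, 0.3, 174.7]
ft_force: [0.6, 0.4, -0.8]
width: 0.0854
grasp_force: 0.0
```

```bash
python3 -c "
from h import *
st()
f=fix(load('t4')); print('jar',rail(onz(f,285+152/3.636,165+170/3.636,.135)),'fin top',rail(onz(f,285+58/3.636,165+170/3.636,.150)),'edge',rail(onz(f,285+259/3.636,165+180/3.636,.157)))
g=cv2.cvtColor(f['frame'],cv2.COLOR_RGB2GRAY); g=cv2.resize(g[165:250,285:395],None,fx=6,fy=6,interpolation=cv2.INTER_CUBIC)
for c in cv2.HoughCircles(g,cv2.HOUGH_GRADIENT,1,5,param1=60,param2=18,minRadius=98,maxRadius=128)[0][:5]: print(c, rail(onz(f,285+c[0]/6-.4,165+c[1]/6-.4,.135)),rail(onz(f,285+c[0]/6-.4,165+c[1]/6-.4,.108)))
"
```

```text
18.7667 rail [ -44.7 -179.2] z 0.0111 [165.71   0.3  174.75] [-28.6  25.4 -18.6  51.5  13.2 -24. ] F [ 0.6  0.4 -0.8]
jar [-47.59881474 -64.08864695] fin top [-53.55752526  -4.8210168 ] edge [ -52.39960798 -130.5802057 ]
[249.5 288.5 116.1] [-49.86402669 -62.7866044 ] [-46.28525279 -63.27435827]
[247.5 283.5 120.9] [-47.96902646 -61.8930639 ] [-44.33835274 -62.3563457 ]
[243.5 290.5 112.6] [-50.79685423 -60.52061234] [-47.2436284  -60.94630575]
[254.5 290.5 112.8] [-50.51357336 -64.76400899] [-46.95258909 -65.30591957]
[251.5 279.5 125.5] [-46.3079176  -63.33956789] [-42.63174981 -63.8424662 ]
```

>>> apply_moves(
  rows=[
    [0,4,1,0],
    [0,4,1,0],
    [0,3,0.75,0],
    [0,3,0.75,0],
    [0,2,0.5,0],
    [0,0,0,0],
  ],
)

```text
time_s: 19.27
ee_pos: [0.5581, -0.1377, 0.0131]
orientation: [165.8, 0.5, 174.8]
ft_force: [-0.1, -1.6, 0.4]
width: 0.0853
grasp_force: 0.8
```

```bash
python3 -c "
from h import *
st(); print(read_state()['moment'])"
```

```text
19.2667 rail [ -43.1 -163.5] z 0.0131 [165.85   0.5  174.78] [-27.1  24.8 -19.2  50.9  13.3 -22.5] F [-0.1 -1.6  0.4]
[-0.49512657 -0.04259303  0.00976992]
```

>>> apply_moves(
  rows=[
    [0,2,0.5,0],
    [0,2,0.5,0],
    [0,1,0.25,0],
    [0,0,0,0],
  ],
)

```text
time_s: 19.6
ee_pos: [0.5583, -0.1327, 0.0128]
orientation: [165.8, 0.5, 174.7]
ft_force: [-0.7, -2.3, 0.3]
width: 0.0849
grasp_force: 0.9
```

>>> apply_moves(
  rows=[
    [0,1.5,0.4,0],
    [0,1.5,0.4,0],
    [0,1,0.25,0],
    [0,0,0,0],
  ],
)

```text
time_s: 19.93
ee_pos: [0.5593, -0.1329, 0.0129]
orientation: [166.3, 0.5, 174.7]
ft_force: [-1.3, -14.2, -0.3]
width: 0.0847
grasp_force: 4.5
```

```bash
python3 -c "
from h import *
st()
f=save('top','t5'); a=cv2.resize(f['frame'][170:245,285:375,::-1],None,fx=8,fy=8,interpolation=cv2.INTER_CUBIC); cv2.imwrite('pics/c5.png',a)"
```

```text
19.9333 rail [ -42.3 -158.6] z 0.0129 [166.32   0.54 174.67] [-26.4  24.6 -19.5  50.4  12.9 -21.7] F [ -1.3 -14.2  -0.3]
```

View pics/c5.png

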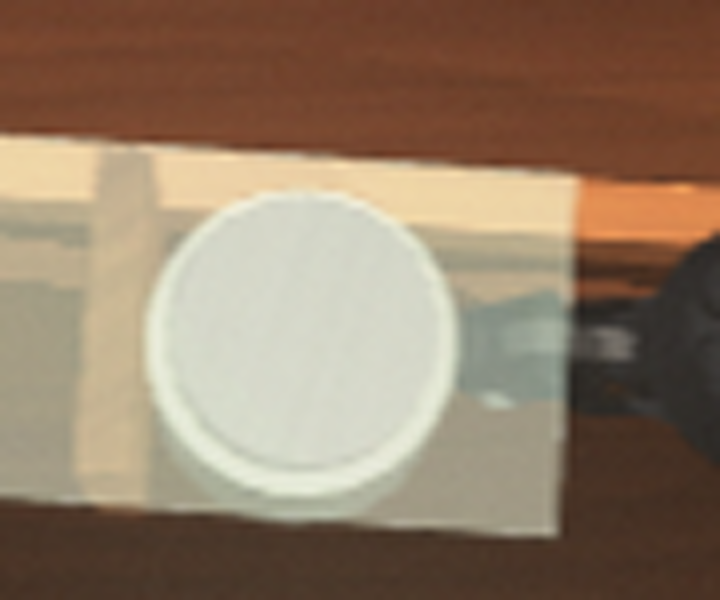

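```bash
python3 -c "
from h import *
f=fix(load('t5')); c=lambda x,y,z:rail(onz(f,285+x/8-.44,170+y/8-.44,z)).round(1)
print(c(302,331,.135),c(302,343,.108),'shelf corners',c(577,178,.157),c(558,537,.157),'fin face',c(158,240,.15),c(148,470,.15),'rail face right of shelf',c(600,240,.045),c(700,248,.045))"
```

```text
[-46.4 -53.6] [-46.3 -54. ] shelf corners [-1.000e-01 -1.289e+02] [-102.9 -128.9] fin face [-24.9 -10.5] [-91.1 -12.3] rail face right of shelf [   1.3 -147. ] [   0.8 -178.8]
```

>>> apply_moves(
  rows=[
    [-1.5,0,0,0],
    [-1.5,0,0,0],
    [-1.5,0,0,0],
    [-1.5,0,0,0],
    [0,0,0,0],
  ],
)

```text
time_s: 20.4
ee_pos: [0.5634, -0.1335, 0.012]
orientation: [166.3, 0.3, 174.7]
ft_force: [-3.8, -13.7, -1.8]
width: 0.0852
grasp_force: 1.8
```

```bash
python3 -c "
from h import *
st(); save('top','t6')
a=load('t5')['frame'];b=load('t6')['frame']
w=lambda f:cv2.cvtColor(f,cv2.COLOR_RGB2GRAY)[185:238,300:344].astype(np.float32)
print(cv2.phaseCorrelate(w(a),w(b),cv2.createHanningWindow((44,53),cv2.CV_32F)))"
```

```text
20.4 rail [ -38.2 -158.7] z 0.012 [166.33   0.33 174.69] [-26.2  25.1 -18.8  50.8  12.9 -21.5] F [ -3.8 -13.7  -1.8]
((0.6458165039840154, -0.36022950100051077), 0.9833671895564828)
```

```bash
python3 -c "
from h import *
fr={k:cv2.cvtColor(load(k)['frame'],cv2.COLOR_RGB2GRAY).astype(np.float32) for k in('top0','t4','t5','t6')}
def sh(a,b,v0,v1,u0,u1): return np.round(cv2.phaseCorrelate(fr[a][v0:v1,u0:u1],fr[b][v0:v1,u0:u1],cv2.createHanningWindow((u1-u0,v1-v0),cv2.CV_32F)),3) if 0 else cv2.phaseCorrelate(fr[a][v0:v1,u0:u1],fr[b][v0:v1,u0:u1],cv2.createHanningWindow((u1-u0,v1-v0),cv2.CV_32F))
print('bg',sh('t5','t6',90,150,290,420),sh('t5','t6',170,250,160,290),'lid',sh('t5','t6',192,230,303,342))
for k in ('t5','t6'):
    g=fr[k]; print(k,[int(x) for x in g[211,298:350]]); print([int(x) for x in g[185:240,322]])
"
```

```text
bg ((0.5343561346961962, 0.025015461798581384), 0.9665168145262165) ((0.49969556694773587, 0.024106317573512115), 0.9778776186483877) lid ((0.24283411648287156, -0.2411680469962576), 1.0017963773012162)
t5 [183, 184, 184, 185, 183, 216, 232, 225, 216, 216, 216, 214, 214, 211, 213, 213, 211, 214, 215, 216, 214, 212, 213, 214, 215, 214, 212, 214, 212, 214, 213, 211, 212, 212, 214, 213, 214, 214, 214, 212, 213, 216, 225, 213, 167, 144, 147, 146, 143, 147, 154, 156]
[84, 87, 84, 84, 165, 208, 210, 212, 216, 227, 215, 214, 214, 212, 212, 211, 211, 210, 212, 210, 213, 212, 213, 212, 214, 215, 215, 213, 214, 215, 214, 214, 215, 214, 213, 213, 213, 214, 214, 215, 216, 217, 217, 201, 227, 230, 225, 174, 174, 177, 103, 61, 60, 60, 61]
t6 [183, 184, 183, 185, 184, 215, 232, 225, 217, 214, 214, 214, 213, 213, 214, 213, 213, 214, 213, 215, 215, 215, 214, 213, 214, 213, 213, 212, 212, 213, 213, 211, 211, 214, 213, 214, 213, 214, 213, 214, 213, 218, 225, 213, 171, 143, 148, 146, 140, 144, 152, 155]
[84, 87, 83, 84, 166, 209, 211, 212, 229, 214, 212, 213, 212, 212, 212, 211, 211, 212, 211, 212, 213, 213, 212, 213, 214, 215, 214, 214, 215, 215, 215, 213, 214, 212, 213, 214, 212, 214, 214, 215, 216, 217, 212, 210, 230, 230, 211, 174, 174, 177, 85, 61, 59, 60, 61]
```

The drag brought the jar about 1 mm nearer the rail, so it had not quite been touching. I'll repeat from a re-centred contact.

>>> apply_moves(
  rows=[
    [0,-5,-1.2,0],
    [0,-5,-1.2,0],
    [8,0,0,0],
    [9,0,0,0],
    [0,4,1,0],
    [0,4,1,0],
    [0,2,0.5,0],
    [-2,0,0,0],
    [-2,0,0,0],
    [-2,0,0,0],
    [-2,0,0,0],
    [0,0,0,0],
  ],
)

```text
time_s: 21.45
ee_pos: [0.5544, -0.1325, 0.0121]
orientation: [166.4, 0.3, 174.7]
ft_force: [-5.6, -16.1, 0.1]
width: 0.0846
grasp_force: 5.3
```

>>> apply_moves(
  rows=[
    [-2,0,0,0],
    [-2,0,0,0],
    [-2,0,0,0],
    [-2,0,0,0],
    [0,0,0,0],
  ],
)

```text
time_s: 21.87
ee_pos: [0.5624, -0.1334, 0.012]
orientation: [166.4, 0.3, 174.7]
ft_force: [-3.8, -14.4, -1.3]
width: 0.0847
grasp_force: 2.6
```

```bash
python3 -c "
from h import *
st(); save('top','t7')
for k in ('t5','t6','t7'):
    g=cv2.cvtColor(load(k)['frame'],cv2.COLOR_RGB2GRAY); print(k,g[211,300:308],g[211,339:345]); print(g[191:197,322],g[226:238,322])
"
```

```text
21.8667 rail [ -39.2 -158.8] z 0.012 [166.42   0.34 174.71] [-26.2  25.  -18.9  50.7  12.8 -21.5] F [ -3.8 -14.4  -1.3]
t5 [184 185 183 216 232 225 216 216] [216 225 213 167 144 147]
[210 212 216 227 215 214] [217 217 201 227 230 225 174 174 177 103  61  60]
t6 [183 185 184 215 232 225 217 214] [218 225 213 171 143 148]
[211 212 229 214 212 213] [217 212 210 230 230 211 174 174 177  85  61  59]
t7 [184 186 184 215 232 225 217 215] [216 225 214 170 146 148]
[210 211 232 209 212 212] [217 209 209 230 228 205 173 174 177  90  63  59]
```

>>> apply_moves(
  rows=[
    [0,-5,-1.2,0],
    [0,-5,-1.2,0],
    [8,0,0,0],
    [9,0,0,0],
    [0,4,1,0],
    [0,4,1,0],
    [0,2,0.5,0],
    [-4,0,0,0],
    [-4,0,0,0],
    [-4,0,0,0],
    [-4,0,0,0],
    [0,0,0,0],
  ],
)

```text
time_s: 22.92
ee_pos: [0.5617, -0.1334, 0.0118]
orientation: [166.4, 0.4, 174.7]
ft_force: [-3.2, -14.2, -2.5]
width: 0.085
grasp_force: 3.1
```

```bash
python3 -c "
from h import *
st(); save('top','t8')
for k in ('t7','t8'):
    g=cv2.cvtColor(load(k)['frame'],cv2.COLOR_RGB2GRAY); print(k,g[211,300:308],g[211,339:345]); print(g[191:197,322],g[226:238,322])
"
```

```text
22.9167 rail [ -39.9 -158.8] z 0.0118 [166.43   0.35 174.7 ] [-26.3  24.9 -19.1  50.6  12.8 -21.5] F [ -3.2 -14.2  -2.5]
t7 [184 186 184 215 232 225 217 215] [216 225 214 170 146 148]
[210 211 232 209 212 212] [217 209 209 230 228 205 173 174 177  90  63  59]
t8 [184 185 184 217 233 226 217 215] [215 224 214 171 145 148]
[210 211 232 211 211 211] [215 207 217 230 229 192 172 172 176  90  62  60]
```

The jar has settled against the rail and fin. Backing away and up.

>>> apply_moves(
  rows=[
    [0,-4,-1,0],
    [0,-10,-2.4,0],
    [0,-25,-6.2,0],
    [0,-35,-8.6,0],
    [0,-35,-8.6,0],
    [0,5,-20,0],
    [0,9,-36,0],
    [0,9,-36,0],
    [0,9,-36,0],
    [0,9,-36,0],
    [0,0,0,0],
  ],
)

```text
time_s: 23.88
ee_pos: [0.5553, -0.2435, 0.1897]
orientation: [166.2, 1.2, 174.8]
ft_force: [0.8, -0.4, 0.8]
width: 0.085
grasp_force: 0.0
```

```bash
python3 -c "
from h import *
st(); f=save('top','t9')
g=cv2.cvtColor(load('t9')['frame'],cv2.COLOR_RGB2GRAY); print(g[211,300:308],g[211,339:345]); print(g[191:197,322],g[226:238,322])
cv2.imwrite('pics/c9.png',f['frame'][:,:,::-1])
"
```

```text
23.8833 rail [ -35.9 -269.1] z 0.1897 [166.16   1.22 174.76] [-35.8  18.7  -3.9  73.5  12.5 -31.4] F [ 0.8 -0.4  0.8]
[183 186 182 213 233 224 213 214] [215 224 221 187 153 152]
[210 212 226 223 214 214] [216 215 200 229 229 220 175 174 176  87  62  59]
```

View pics/c9.png

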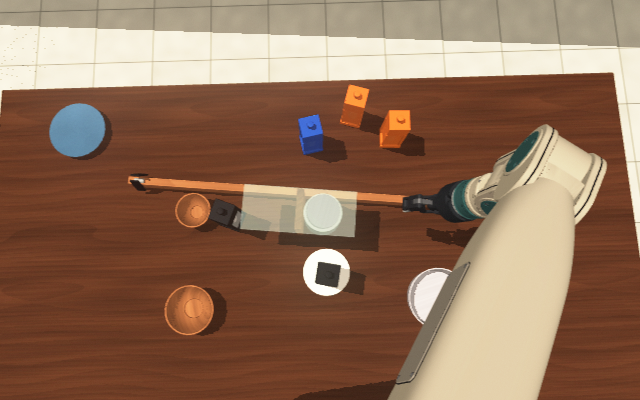

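The jar sits in the corner under the shelf (323,212) and the lantern stands on the coaster (327,273). The other lantern, the bowls and the visible part of the pan look unmoved, and the arm is clear.

```bash
python3 -c "
from cell import close_job
print(close_job())"
```

```text
the job is handed in; nothing more can be done
None
```

I handed the job in at about 24 s: the lantern stands upright on the coaster, and the jar is in the corner against the fin and, within about 1 mm by the camera, against the rail. One brush during the push: the gripper seems to have met the shelf edge at about 15 N (limit 40 N).

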